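# Find the full coin tin by its weight

## Robot

A 6-joint arm with a two-finger parallel gripper is mounted at the origin on a cart in front of the work surface, level with it; the furniture and walls round the work are solid. World frame = base frame: x ahead of the robot, y to its left, z up, the work surface at z = 0. Lengths are in m, angles in rad, forces in N, time in s.
With the tool pointing down it reaches from about 0.375 to 0.825 m from the base axis. Payload 5.5 kg.
Tool frame: the origin (TCP) lies at the very end of the fingers, on their centre line; the grasp point (between the pads) lies r.pinch_z behind it (r.pinch_z is the distance from the TCP to the grasp point, in m); x points along the fingers, y is the direction in which the jaws open and shut, and the axes are right-handed (so a half turn about x gives the same grasp; the last joint's range is limited). The gripper opens to 85 mm and grips with 20 to 120 N. Pads are 22 mm wide; open, the fingers measure 114 mm over their backs; the gripper's body (76 mm by 85 mm) begins 54 mm behind the grasp point. The pads swing forward as they close: fully open they stand 13 mm farther back than shut.
Start: joints at [1.273, 0.314, -0.047, 1.21, 0, 1.571], TCP at [0.176, 0.574, 0.231] pointing down, gripper open.
Joint ranges: [-2.67, 2.67], [-0.69, 1.73], [-1.03, 1.25], [-2.08, 2.16], [-1.42, 1.45], [-3.14, 3.14]. Speed limits (rad/s): [2.39, 2.39, 3.01, 3.14, 3.14, 3.14].

## Interface

Orientations are given as a unit quaternion [x, y, z, w].
In Python, from plant import r gives the robot as it stands. The module is installed in compiled form; this text tells all that it offers.
- The arm moves only by the tool drive_tool, never from a script. Its argument "series" is a list of rows, each an object with "delta_pos": the shift along the tool's x, y, z in mm, a list of three; "spin": the turn about the tool's x in rad; "fingers": the gripper's target within -1 to 1 (fully open at 1, half-way at 0, shut at -1). A call has 1 to 12 rows; each row is the pose to reach, as a shift and turn from the pose commanded when the call began, along the tool's axes at that moment; what a row does not reach only later rows make up. A row lasts 1/10 s, in which the tool goes at most 50 mm and 8.59 degrees, less where a joint would pass 70% of its speed; a pose out of reach is approached as far as the arm can. A call with a gripper value outside its range is refused whole. The fingers move at their own pace and stop on an object; "squeeze" is the grip in N (left out, the last holds). Time passes only in rows, so rows that repeat a pose let the fingers close. It gives the time, the measured TCP pose, the force and the opening at its end, in the units of the state.
- r.read_state(): the state, without advancing time (a new reading comes with each control period).
- r.snapshot(name): name is "side" or "top"; returns the picture (400x640x3 uint8, red, green, blue); there is no depth.
- r.camera_info(name): a dict with "mtx" (3x3 intrinsics, pixels), "position" and "rotation" of the camera in the world. Camera axes: x right, y down, z forward; pixel columns grow to the right and rows downward; lengths in m; the calibration is good to about 2 mm. A picture is of the moment at which its call begins. camera_info takes no time and is no camera call.
- r.job_done(): hands the job in, once; it reports no verdict.
The state is a dict: "t": time; "joints": joint angles; "qd": joint speeds; "joint_efforts": joint torques, N m; "position": TCP position; "eef_rot": TCP orientation; "ft_force": force on the tool from outside, world axes, zero at the start; "torque": the same for the moment, N m; "grip_width": finger opening in m.
Only numpy, scipy, OpenCV 4.12 (cv2) and the standard library are available. Lean on these libraries where they do the work, as an engineer would, in place of code of your own. Each camera call takes 0.05 s, during which the arm holds its last target. There are 200 camera calls.

## Task

The three shut tins by the till look alike, but only one is still full of coin rolls: lift them to feel which is the heaviest. Set the two lighter ones upright, right down in the two wells of the wooden tray, so they can go to the back to be refilled, and finish holding the full one in the gripper, upright and still, with its underside at least 15 cm above the worktop, ready to hand to the cashier. Do not tip any tin over or push the things standing around; do not let go of the full tin at the end.

Things in the scene. Friction and masses are not known exactly. Their poses are not given: they have to be found in the camera images.
- tin_a: one of three identical closed tins: plain metal can, upright, round, 60 mm across (lid 62 mm, the top 22 mm), 90 mm tall. Origin at the centre of its underside, z up. Grip it at or above half height. Coin rolls lie hidden inside, with 3 mm of play: the full tin weighs 0.6 to 0.75 kg, the other two 0.18 to 0.40 kg; which is full varies and cannot be seen
- tin_b: one of three identical closed tins: plain metal can, upright, round, 60 mm across (lid 62 mm, the top 22 mm), 90 mm tall. Origin at the centre of its underside, z up. Grip it at or above half height. Coin rolls lie hidden inside, with 3 mm of play: the full tin weighs 0.6 to 0.75 kg, the other two 0.18 to 0.40 kg; which is full varies and cannot be seen
- tin_c: one of three identical closed tins: plain metal can, upright, round, 60 mm across (lid 62 mm, the top 22 mm), 90 mm tall. Origin at the centre of its underside, z up. Grip it at or above half height. Coin rolls lie hidden inside, with 3 mm of play: the full tin weighs 0.6 to 0.75 kg, the other two 0.18 to 0.40 kg; which is full varies and cannot be seen
- tray: low dark-wood carrying tray, fixed to the worktop, 94 x 222 x 26 mm (its long side along its own y), with a wire grip at each short end (reaching 128 mm from the middle, 27 mm high) and two round wells cut into its top, both empty at the start. Origin at the centre of its underside, z up
- well_0 (a point): centre of the floor of the well on the tray's -y half, 53 mm from the tray's middle: 64 mm across with a chamfered mouth, 16 mm deep, floor 10 mm above the worktop. Either light tin may go in either well; a tin seated in it has its underside at this height
- well_1 (a point): centre of the floor of the like well on the tray's +y half, 53 mm from the tray's middle
- jam_jar: bystander: jam jar with a green lid, 62 mm across, 86 mm tall, behind the tins; origin under its centre. Leave it alone
- honey_jar: bystander: jar with a red lid, 65 mm across, 100 mm tall, behind the tins; origin under its centre. Leave it alone
- card_terminal: bystander: grey card terminal lying flat, 172 x 72 x 38 mm, to the right of the tins; origin under its centre. Leave it alone
- service_bell: bystander: counter bell, 80 mm across, 60 mm tall, behind on the right; origin under its centre. Leave it alone
Not all that is in view belongs to the job. Leave any pink look-alike of the tin_b alone. Leave any pink look-alike of the tin_c alone.

How it is judged:
On the way, in this order (a step that is already met when the one before it is completed fails the run):
1. one light tin has been let go in a well of the tray, right down ((((horizontal distance between tin_a and well_0 below 0.006 m or horizontal distance between tin_a and well_1 below 0.006 m) and z of tin_a in the frame of tray below 0.014 m and angle between tin_a's own z axis and vertical below 0.08 rad and contact force between tin_a and tray between 0.8 and 4.8 N and contact force between tin_a and the fingers below 0.05 N and linear speed of tin_a below 0.02 m/s) or ((horizontal distance between tin_b and well_0 below 0.006 m or horizontal distance between tin_b and well_1 below 0.006 m) and z of tin_b in the frame of tray below 0.014 m and angle between tin_b's own z axis and vertical below 0.08 rad and contact force between tin_b and tray between 0.8 and 4.8 N and contact force between tin_b and the fingers below 0.05 N and linear speed of tin_b below 0.02 m/s) or ((horizontal distance between tin_c and well_0 below 0.006 m or horizontal distance between tin_c and well_1 below 0.006 m) and z of tin_c in the frame of tray below 0.014 m and angle between tin_c's own z axis and vertical below 0.08 rad and contact force between tin_c and tray between 0.8 and 4.8 N and contact force between tin_c and the fingers below 0.05 N and linear speed of tin_c below 0.02 m/s))), for 0.2 s.
2. both light tins have been let go in the two wells ((((horizontal distance between tin_b and well_0 below 0.006 m or horizontal distance between tin_b and well_1 below 0.006 m) and z of each of tin_b, tin_c in the frame of tray below 0.014 m and angle between each of tin_b, tin_c's own z axis and vertical below 0.08 rad and contact force between tin_b and tray between 0.8 and 4.8 N and contact force between each of tin_b, tin_c and the fingers below 0.05 N and linear speed of each of tin_b, tin_c below 0.02 m/s and (horizontal distance between tin_c and well_0 below 0.006 m or horizontal distance between tin_c and well_1 below 0.006 m) and contact force between tin_c and tray between 0.8 and 4.8 N) or ((horizontal distance between tin_a and well_0 below 0.006 m or horizontal distance between tin_a and well_1 below 0.006 m) and z of each of tin_a, tin_c in the frame of tray below 0.014 m and angle between each of tin_a, tin_c's own z axis and vertical below 0.08 rad and contact force between tin_a and tray between 0.8 and 4.8 N and contact force between each of tin_a, tin_c and the fingers below 0.05 N and linear speed of each of tin_a, tin_c below 0.02 m/s and (horizontal distance between tin_c and well_0 below 0.006 m or horizontal distance between tin_c and well_1 below 0.006 m) and contact force between tin_c and tray between 0.8 and 4.8 N) or ((horizontal distance between tin_a and well_0 below 0.006 m or horizontal distance between tin_a and well_1 below 0.006 m) and z of each of tin_a, tin_b in the frame of tray below 0.014 m and angle between each of tin_a, tin_b's own z axis and vertical below 0.08 rad and contact force between tin_a and tray between 0.8 and 4.8 N and contact force between each of tin_a, tin_b and the fingers below 0.05 N and linear speed of each of tin_a, tin_b below 0.02 m/s and (horizontal distance between tin_b and well_0 below 0.006 m or horizontal distance between tin_b and well_1 below 0.006 m) and contact force between tin_b and tray between 0.8 and 4.8 N))), for 0.2 s.
At the end, for the whole second after the job is handed in: two tins stand upright, still and released in the two wells (within 6 mm of the centre, 4 mm of the floor) and press on the tray with 0.8 to 4.8 N each, as only light ones do; the third, full one is held in the fingers, upright within 0.2 rad, still, underside over 14 cm above the worktop ((((horizontal distance between tin_b and well_0 below 0.006 m or horizontal distance between tin_b and well_1 below 0.006 m) and z of each of tin_b, tin_c in the frame of tray below 0.014 m and angle between each of tin_b, tin_c's own z axis and vertical below 0.08 rad and contact force between tin_b and tray between 0.8 and 4.8 N and contact force between each of tin_b, tin_c and the fingers below 0.05 N and linear speed of each of tin_b, tin_c below 0.02 m/s and (horizontal distance between tin_c and well_0 below 0.006 m or horizontal distance between tin_c and well_1 below 0.006 m) and contact force between tin_c and tray between 0.8 and 4.8 N and height (world z) of tin_a above 0.14 m and angle between tin_a's own z axis and vertical below 0.2 rad and linear speed of tin_a below 0.03 m/s and contact force between tin_a and the fingers above 2 N) or ((horizontal distance between tin_a and well_0 below 0.006 m or horizontal distance between tin_a and well_1 below 0.006 m) and z of each of tin_a, tin_c in the frame of tray below 0.014 m and angle between each of tin_a, tin_c's own z axis and vertical below 0.08 rad and contact force between tin_a and tray between 0.8 and 4.8 N and contact force between each of tin_a, tin_c and the fingers below 0.05 N and linear speed of each of tin_a, tin_c below 0.02 m/s and (horizontal distance between tin_c and well_0 below 0.006 m or horizontal distance between tin_c and well_1 below 0.006 m) and contact force between tin_c and tray between 0.8 and 4.8 N and height (world z) of tin_b above 0.14 m and angle between tin_b's own z axis and vertical below 0.2 rad and linear speed of tin_b below 0.03 m/s and contact force between tin_b and the fingers above 2 N) or ((horizontal distance between tin_a and well_0 below 0.006 m or horizontal distance between tin_a and well_1 below 0.006 m) and z of each of tin_a, tin_b in the frame of tray below 0.014 m and angle between each of tin_a, tin_b's own z axis and vertical below 0.08 rad and contact force between tin_a and tray between 0.8 and 4.8 N and contact force between each of tin_a, tin_b and the fingers below 0.05 N and linear speed of each of tin_a, tin_b below 0.02 m/s and (horizontal distance between tin_b and well_0 below 0.006 m or horizontal distance between tin_b and well_1 below 0.006 m) and contact force between tin_b and tray between 0.8 and 4.8 N and height (world z) of tin_c above 0.14 m and angle between tin_c's own z axis and vertical below 0.2 rad and linear speed of tin_c below 0.03 m/s and contact force between tin_c and the fingers above 2 N))); the arm keeps its last pose, push and grip.
It fails at once if a tin is tipped over (more than 0.6 rad) (angle between any of tin_a, tin_b, tin_c's own z axis and vertical above 0.6 rad).
It fails at once if a bystander is pushed more than 25 mm (distance of any of jam_jar, honey_jar, card_terminal, service_bell from where it was at the start of the episode above 0.025 m).
It also fails if it takes over 72 s, if anything falls off the work surface, if the arm or the gripper's body presses on something with over 40 N, if the wrist force passes 120 N, or if a joint passes its speed limit or range.

## Working session

There is one attempt and no reset: what is moved stays moved. The work goes in short steps, Python scripts to look and compute and a tool call to move; the robot and the scene stay as the last step left them, time stands still between calls to the robot, and variables do not carry over. Pictures are saved under pics/ and viewed, about 8 in all and at most 12, crops included, and the job is handed in when it is done.

Besides the shell and the picture viewer there is one more tool, called after "Request:" as name(argument=value, ...) on one line, values as JSON. drive_tool: Moves the arm, as the interface text tells. Its arguments: {"type":"object","properties":{"series":{"type":"array","items":{"type":"object","properties":{"delta_pos":{"type":"array","items":{"type":"number"}},"spin":{"type":"number"},"fingers":{"type":"number"}}}},"squeeze":{"type":"number"}},"required":["series"]}

```bash
mkdir -p pics; python3 - <<'E'
from plant import r
import cv2
for n in("top","side"):
    im=r.snapshot(n); cv2.imwrite(f"pics/{n}0.png",im[:,:,::-1]); print(n,r.camera_info(n))
print(r.read_state(), r.pinch_z)
E
```

```text
top {'mtx': array([[411.39074896,   0.        , 320.87452397],
       [  0.        , 411.39074896, 199.95326585],
       [  0.        ,   0.        ,   1.        ]]), 'position': array([ 0.46029271, -0.06118661,  0.99029977]), 'rotation': array([ 0.7069954 , -0.70108957,  0.07247915, -0.05811783])}
side {'mtx': array([[410.1133571 ,   0.        , 319.59668903],
       [  0.        , 410.1133571 , 202.21820646],
       [  0.        ,   0.        ,   1.        ]]), 'position': array([-0.00138238, -0.28947205,  0.80027687]), 'rotation': array([ 0.75446052, -0.54639703,  0.20564453, -0.29991656])}
{'t': 0.1, 'joints': array([ 1.27298235e+00,  3.14134692e-01, -4.80115466e-02,  1.21023373e+00,
        8.34137340e-06,  1.57081809e+00]), 'qd': array([ 0.00046628, -0.00176121,  0.0041596 , -0.00028626, -0.00125122,
       -0.0001524 ]), 'joint_efforts': array([-6.89437293e-04, -5.40767419e+01,  3.40540266e+01,  1.12206460e-02,
        7.71680874e-06,  6.81275580e-06]), 'position': array([0.17589368, 0.57306   , 0.23051894]), 'eef_rot': array([ 0.10435876,  0.69936643, -0.1054653 ,  0.69919448]), 'ft_force': array([-0.40862128, -0.10300968, -0.23289177]), 'torque': array([-0.01793949, -0.03467561, -0.0708629 ]), 'grip_width': 0.0854543849787762} 0.0187
```

View pics/top0.png

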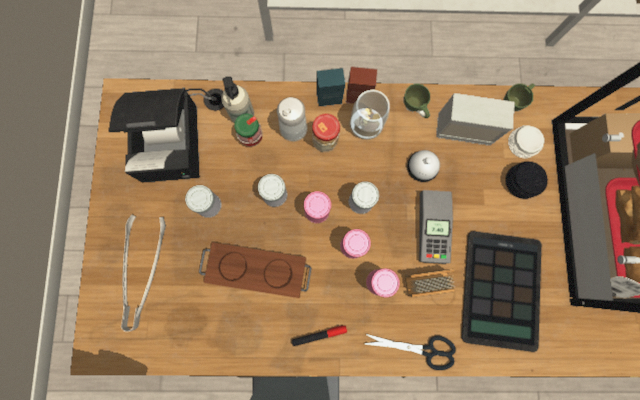

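View pics/side0.png

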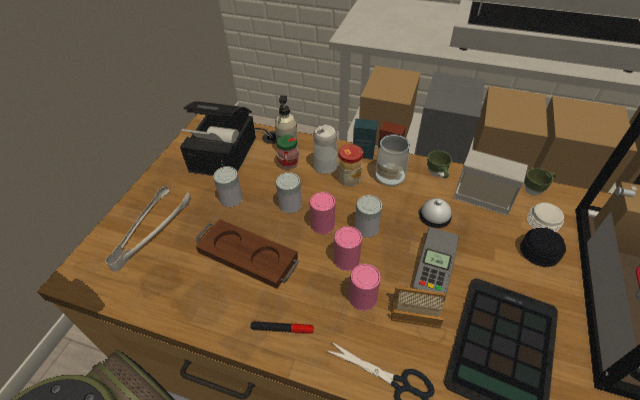

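The top view shows three grey tins at about (200,198), (271,188) and (364,196), with pink look-alikes at (317,206), (356,243) and (385,282). The tray is at (255,270), with wells near (233,266) and (277,273). I'll zoom in and measure next.

```bash
cat > h.py <<'E'
import numpy as np,cv2
from scipy.spatial.transform import Rotation as R
from plant import r
def ray(n,uv,z):
    c=r.camera_info(n); d=R.from_quat(c["rotation"]).apply(np.linalg.inv(c["mtx"])@[uv[0],uv[1],1]); p=np.array(c["position"])
    return p+d*(z-p[2])/d[2]
def proj(n,P):
    c=r.camera_info(n); q=c["mtx"]@R.from_quat(c["rotation"]).inv().apply(np.array(P)-c["position"]); return q[:2]/q[2]
def circ(n,P,rad):
    t=np.linspace(0,2*np.pi,73); return np.array([proj(n,[P[0]+rad*np.cos(a),P[1]+rad*np.sin(a),P[2]]) for a in t])
def zoom(im,x0,y0,x1,y1,k,curves=()):
    o=cv2.resize(im[y0:y1,x0:x1,::-1],None,fx=k,fy=k,interpolation=cv2.INTER_CUBIC)
    for c in curves: cv2.polylines(o,[np.int32((c-[x0-.5,y0-.5])*k)],False,(0,255,255),1)
    return o
E
python3 - <<'E'
from h import *
im=cv2.imread("pics/top0.png")[:,:,::-1].copy(); 
hsv=cv2.cvtColor(im,cv2.COLOR_RGB2HSV)
cur=[]
m=((hsv[...,1]<60)&(hsv[...,2]>150)).astype(np.uint8)
for (x,y) in [(200,198),(271,188),(364,196)]:
    s=np.zeros_like(m); s[y-22:y+22,x-22:x+22]=m[y-22:y+22,x-22:x+22]
    c=max(cv2.findContours(s,0,1)[0],key=cv2.contourArea); h=cv2.convexHull(c)
    e=cv2.fitEllipse(h); P=ray("top",e[0],.09); print(e,P); cur.append(circ("top",P,.031))
# tray
m=((hsv[...,0]<12)&(hsv[...,1]>100)&(hsv[...,2]<125)).astype(np.uint8)
s=np.zeros_like(m); s[235:305,195:315]=m[235:305,195:315]
s=cv2.morphologyEx(s,cv2.MORPH_OPEN,np.ones((5,5)))
c=max(cv2.findContours(s,0,1)[0],key=cv2.contourArea); rc=cv2.minAreaRect(c); print(rc)
b=cv2.boxPoints(rc); cur.append(np.vstack([b,b[:1]])); W=np.array([ray("top",q,.026) for q in b]); print(W, [np.linalg.norm(W[i]-W[i-1]) for i in range(4)])
C=W.mean(0); i=0 if np.linalg.norm(W[1]-W[0])>np.linalg.norm(W[2]-W[1]) else 1
a=W[i+1]-W[i]; a/=np.linalg.norm(a); a*=np.sign(a[1]); print("C",C,"axis",a, np.degrees(np.arctan2(a[1],a[0])))
for k in(-1,1): 
    P=C+a*k*.053; print("well",P,proj("top",P)); cur.append(circ("top",P,.032))
for q in [(317,206),(356,243),(325,126),(249,127),(424,163)]: print(q,ray("top",q,.09))
cv2.imwrite("pics/z1.png",zoom(im,180,160,400,310,3.6,cur))
E
```

```text
((198.6550750732422, 198.01023864746094), (26.392778396606445, 27.657424926757812), 57.34697723388672) [0.63040676 0.19175777 0.09      ]
((270.97930908203125, 186.70196533203125), (26.343830108642578, 26.870267868041992), 92.32383728027344) [0.65780324 0.03270083 0.09      ]
((365.2808532714844, 194.45851135253906), (25.810426712036133, 26.989208221435547), 125.6323471069336) [ 0.64237461 -0.17830684  0.09      ]
((217.0, 254.5), (21.0, 14.0), 90.0)
[[0.5339515  0.17690922 0.026     ]
 [0.53421354 0.14450975 0.026     ]
 [0.48594544 0.14211815 0.026     ]
 [0.48571971 0.17422053 0.026     ]] [np.float64(0.04830667299093372), np.float64(0.03240053322530694), np.float64(0.04832731180427695), np.float64(0.03210316916877984)]
C [0.50995755 0.15943941 0.026     ] axis [ 0.99877474  0.04948754 -0.        ] 2.836585535118533
well [0.45702249 0.15681657 0.026     ] [216.93056738 277.72615749]
well [0.56289261 0.16206225 0.026     ] [217.07292456 231.64521703]
(317, 206) [ 0.61508861 -0.07048944  0.09      ]
(356, 243) [ 0.53381384 -0.1564922   0.09      ]
(325, 126) [ 0.80233857 -0.08739888  0.09      ]
(249, 127) [0.79740933 0.08702944 0.09      ]
(424, 163) [ 0.71688365 -0.31334528  0.09      ]
```

View pics/z1.png

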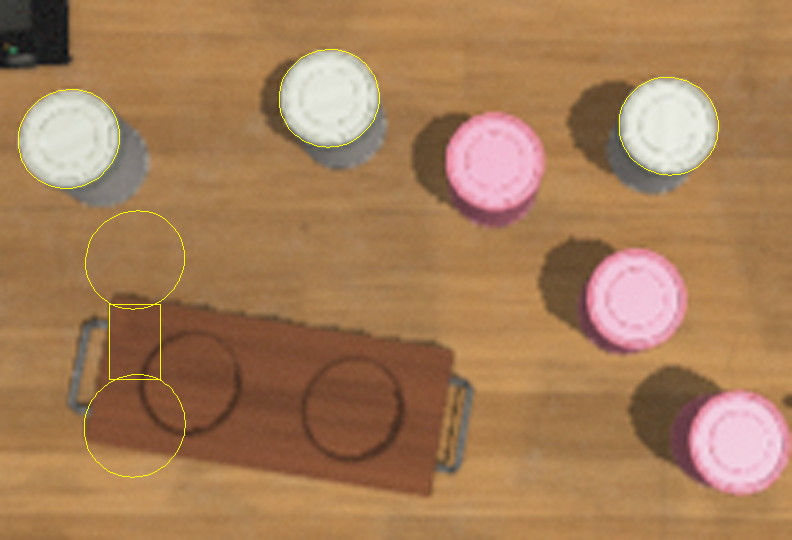

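The lid circles fit the three tins well. The tray mask failed, and the true wells show in the crop at about (190,383) and (352,409), which is (232,266) and (277,273) in the full picture. I'll redo the wells with both views.

```bash
python3 - <<'E'
from h import *
out=[]
for n,box,seeds in [("top",(195,238,315,302),[(232,266),(277,273)]),("side",(190,215,305,290),[(229,240),(266,254)])]:
    im=cv2.imread(f"pics/{n}0.png")[:,:,::-1].copy(); x0,y0,x1,y1=box
    red=im[...,0]; roi=red[y0:y1,x0:x1].copy()
    t,b=cv2.threshold(roi,0,1,cv2.THRESH_BINARY_INV+cv2.THRESH_OTSU)
    b=cv2.morphologyEx(b,cv2.MORPH_OPEN,np.ones((7,7)))
    c=max(cv2.findContours(b,0,1)[0],key=cv2.contourArea)+[x0,y0]; q=cv2.boxPoints(cv2.minAreaRect(c))
    W=np.array([ray(n,p,.026) for p in q]); cur=[np.vstack([q,q[:1]])]
    print(n,"C",W.mean(0)[:2],"sides",[round(float(np.linalg.norm(W[i]-W[i-1])),3) for i in range(4)])
    bh=cv2.morphologyEx(cv2.GaussianBlur(im[...,0],(3,3),0),cv2.MORPH_BLACKHAT,np.ones((9,9)))
    for s in seeds:
        # iterate: dark pixels near predicted ring in world metric
        P=ray(n,s,.026)
        for _ in range(15):
            pts=[];w=[]
            for y in range(s[1]-20,s[1]+21):
                for x in range(s[0]-22,s[0]+23):
                    d=ray(n,(x,y),.026)-P
                    if .025<np.hypot(d[0],d[1])<.038 and bh[y,x]>12: pts.append(d[:2]+P[:2]);w.append(float(bh[y,x]))
            A=np.c_[2*np.array(pts),np.ones(len(pts))]; sw=np.sqrt(w)[:,None]; bb=(np.array(pts)**2).sum(1)
            sol=np.linalg.lstsq(A*sw,bb*sw[:,0],rcond=None)[0]; P=np.array([*sol[:2],.026])
        print(n,"well",P,"rad",np.sqrt(sol[2]+sol[0]**2+sol[1]**2),len(pts)); cur.append(circ(n,P,.032))
    if n=="side":
        m=cv2.cvtColor(im,cv2.COLOR_RGB2HSV)
        for P in [(.6304,.1918,.09),(.6578,.0327,.09),(.6424,-.1783,.09)]: cur.append(circ(n,P,.031))
    out.append(zoom(im,*((190,235,320,305) if n=="top" else (185,160,395,290)),3.8,cur))
w=max(o.shape[1] for o in out)
cv2.imwrite("pics/z2.png",np.vstack([cv2.copyMakeBorder(o,0,0,0,w-o.shape[1],0) for o in out])[:,:800])
s=r.read_state(); print(R.from_quat(s["eef_rot"]).as_matrix().round(3))
E
```

```text
top C [0.47992543 0.07281385] sides [0.229, 0.1, 0.233, 0.1]Traceback (most recent call last):
  File "<stdin>", line 19, in <module>
  File "h.py", line 5, in ray
    c=r.camera_info(n); d=R.from_quat(c["rotation"]).apply(np.linalg.inv(c["mtx"])@[uv[0],uv[1],1]); p=np.array(c["position"])
ValueError: time passes only in moves, steps and waits
```

```bash
sed -i 's/r.camera_info(n)/CI(n)/; s/^from plant import r$/from plant import r\nimport functools\nCI=functools.lru_cache(None)(lambda n:r.camera_info(n))/' h.py
cat >> h.py <<'E'
def well(n,im,s):
    bh=cv2.morphologyEx(cv2.GaussianBlur(im[...,0],(3,3),0),cv2.MORPH_BLACKHAT,np.ones((9,9)))
    px=[(x,y) for y in range(s[1]-20,s[1]+21) for x in range(s[0]-22,s[0]+23) if bh[y,x]>12]
    w=np.array([float(bh[y,x]) for x,y in px]); G=np.array([ray(n,p,.026)[:2] for p in px]); P=ray(n,s,.026)[:2]
    for _ in range(15):
        d=np.linalg.norm(G-P,axis=1); k=(d>.025)&(d<.038); g=G[k]; sw=np.sqrt(w[k])[:,None]
        sol=np.linalg.lstsq(np.c_[2*g,np.ones(len(g))]*sw,(g**2).sum(1)*sw[:,0],rcond=None)[0]; P=sol[:2]
    print(n,"well",P,"rad",np.sqrt(sol[2]+P@P),k.sum()); return np.array([*P,.026])
E
python3 - <<'E'
from h import *
out=[]
for n,seeds in [("top",[(232,266),(277,273)]),("side",[(229,240),(266,254)])]:
    im=cv2.imread(f"pics/{n}0.png")[:,:,::-1].copy()
    cur=[circ(n,well(n,im,s),.032) for s in seeds]
    if n=="side":
        for P in [(.6304,.1918,.09),(.6578,.0327,.09),(.6424,-.1783,.09)]: cur.append(circ(n,P,.031))
    out.append(zoom(im,*((190,235,320,305) if n=="top" else (185,160,395,250+30)),3.8,cur))
cv2.imwrite("pics/z2.png",out[1]); cv2.imwrite("pics/z2t.png",out[0])
s=r.read_state(); print(R.from_quat(s["eef_rot"]).as_matrix().round(3))
E
```

```text
top well [0.48376207 0.1227335 ] rad 0.031283545645363196 236
top well [0.46822422 0.01898578] rad 0.03138362837033302 258
side well [0.48526843 0.11899514] rad 0.029821868830401686 129
side well [0.46915816 0.01453982] rad 0.029967939695667335 144
[[-0.     0.293  0.956]
 [-0.002  0.956 -0.293]
 [-1.    -0.002 -0.   ]]
```

View pics/z2.png

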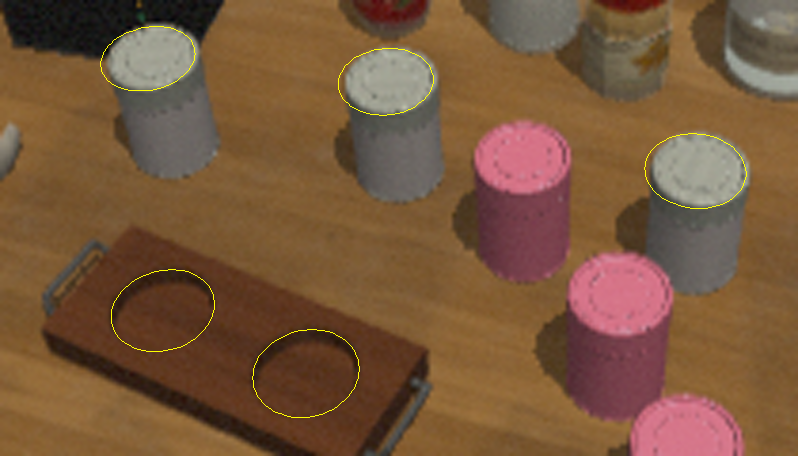

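Views agree to about 3–4 mm, and I'll use their average: wells L (0.4845,0.121) and R (0.4687,0.017); tins A (0.630,0.190), B (0.658,0.031) and C (0.643,-0.180). The side view shows the same layout, with the tins clear of their neighbours. Moving above tin A.

Request:
drive_tool(series=[{"delta_pos":[0,-233,546],"spin":1.274,"fingers":1},{"delta_pos":[0,-233,546],"spin":1.274,"fingers":1},{"delta_pos":[0,-233,546],"spin":1.274,"fingers":1},{"delta_pos":[0,-233,546],"spin":1.274,"fingers":1},{"delta_pos":[0,-233,546],"spin":1.274,"fingers":1},{"delta_pos":[0,-233,546],"spin":1.274,"fingers":1},{"delta_pos":[0,-233,546],"spin":1.274,"fingers":1},{"delta_pos":[0,-233,546],"spin":1.274,"fingers":1},{"delta_pos":[50,-233,546],"spin":1.274,"fingers":1},{"delta_pos":[50,-233,546],"spin":1.274,"fingers":1},{"delta_pos":[50,-233,546],"spin":1.274,"fingers":1},{"delta_pos":[50,-233,546],"spin":1.274,"fingers":1}])

```text
t: 1.3
position: [0.6307, 0.189, 0.1804]
eef_rot: [-0.5, -0.5, 0.5, -0.5]
ft_force: [-0.3, 1.1, 0.5]
grip_width: 0.0855
```

Request:
drive_tool(series=[{"delta_pos":[45,0,0],"spin":0,"fingers":1},{"delta_pos":[80,0,0],"spin":0,"fingers":1},{"delta_pos":[110,0,0],"spin":0,"fingers":1},{"delta_pos":[130,0,0],"spin":0,"fingers":1},{"delta_pos":[146,0,0],"spin":0,"fingers":1},{"delta_pos":[146,0,0],"spin":0,"fingers":1}], squeeze=50)

```text
t: 1.9
position: [0.6271, 0.1898, 0.032]
eef_rot: [-0.498, -0.501, 0.502, -0.499]
ft_force: [-0.8, 0.7, -0.0]
grip_width: 0.085
```

```bash
python3 - <<'E'
from h import *
im=r.snapshot("side"); print(r.read_state()["position"],r.read_state()["ft_force"])
cv2.imwrite("pics/g1.png",zoom(im,160,100,320,220,4))
E
```

```text
[0.6282028  0.1901802  0.03377594] [0.24146258 0.40864601 0.96823648]
```

View pics/g1.png

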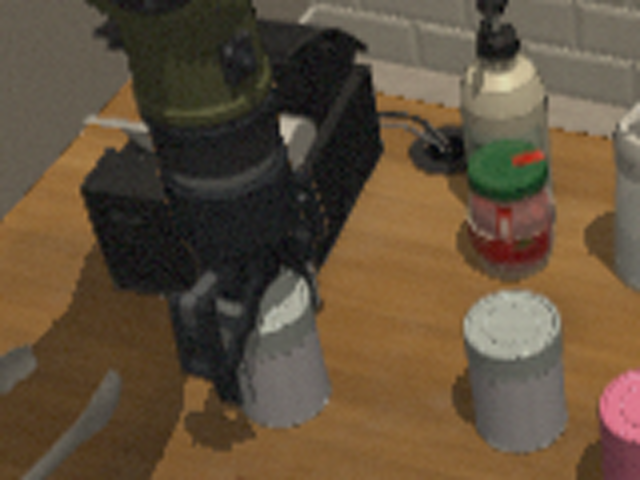

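The fingers straddle tin A (crop about (285,350)) with the tip just below half height, and nothing touches. Now I'll close and lift slowly.

Request:
drive_tool(series=[{"delta_pos":[0,0,0],"spin":0,"fingers":-1},{"delta_pos":[0,0,0],"spin":0,"fingers":-1},{"delta_pos":[0,0,0],"spin":0,"fingers":-1},{"delta_pos":[0,0,0],"spin":0,"fingers":-1},{"delta_pos":[0,0,0],"spin":0,"fingers":-1},{"delta_pos":[0,0,0],"spin":0,"fingers":-1},{"delta_pos":[0,0,0],"spin":0,"fingers":-1},{"delta_pos":[0,0,0],"spin":0,"fingers":-1}], squeeze=50)

```text
t: 2.75
position: [0.6309, 0.191, 0.037]
eef_rot: [0.501, 0.499, -0.499, 0.5]
ft_force: [1.1, 0.4, 5.9]
grip_width: 0.0591
```

Request:
drive_tool(series=[{"delta_pos":[-10,0,0],"spin":0,"fingers":-1},{"delta_pos":[-25,0,0],"spin":0,"fingers":-1},{"delta_pos":[-45,0,0],"spin":0,"fingers":-1},{"delta_pos":[-60,0,0],"spin":0,"fingers":-1},{"delta_pos":[-70,0,0],"spin":0,"fingers":-1},{"delta_pos":[-70,0,0],"spin":0,"fingers":-1},{"delta_pos":[-70,0,0],"spin":0,"fingers":-1},{"delta_pos":[-70,0,0],"spin":0,"fingers":-1},{"delta_pos":[-70,0,0],"spin":0,"fingers":-1},{"delta_pos":[-70,0,0],"spin":0,"fingers":-1}])

```text
t: 3.75
position: [0.6292, 0.1905, 0.1045]
eef_rot: [-0.5, -0.5, 0.501, -0.5]
ft_force: [-0.2, 0.1, -3.4]
grip_width: 0.0595
```

Request:
drive_tool(series=[{"delta_pos":[0,-25,12],"spin":0,"fingers":-1},{"delta_pos":[0,-60,29],"spin":0,"fingers":-1},{"delta_pos":[0,-95,45],"spin":0,"fingers":-1},{"delta_pos":[0,-125,60],"spin":0,"fingers":-1},{"delta_pos":[0,-145,69],"spin":0,"fingers":-1},{"delta_pos":[0,-145,69],"spin":0,"fingers":-1},{"delta_pos":[20,-145,69],"spin":0,"fingers":-1},{"delta_pos":[30,-145,69],"spin":0,"fingers":-1},{"delta_pos":[30,-145,69],"spin":0,"fingers":-1},{"delta_pos":[30,-145,69],"spin":0,"fingers":-1}])

```text
t: 4.75
position: [0.4847, 0.1219, 0.0752]
eef_rot: [-0.5, -0.5, 0.5, -0.5]
ft_force: [0.2, 1.8, -3.8]
grip_width: 0.0593
```

```bash
python3 - <<'E'
from h import *
F=[];Q=[]
for i in range(6):
    im=r.snapshot("side" if i%2==0 else "top"); s=r.read_state(); F.append(s["ft_force"]);Q.append(s["position"])
    if i==0: a=im
    if i==1: b=im
print("F",np.mean(F,0),np.std(F,0)); p=np.mean(Q,0); print("pos",p)
g=zoom(a,185,150,325,290,4); t=zoom(b,195,210,315,300,4)
t=cv2.copyMakeBorder(t,0,max(0,g.shape[0]-t.shape[0]),0,0,0)
cv2.imwrite("pics/g2.png",cv2.resize(np.hstack([g,t[:g.shape[0]]]),None,fx=.76,fy=.76,interpolation=cv2.INTER_AREA)); cv2.imwrite("pics/g2side.png",a[:,:,::-1])
E
```

```text
F [ 0.30103539  0.13929047 -3.4235559 ] [0.61324345 0.42044352 0.4524939 ]
pos [0.48516973 0.12198367 0.07573686]
```

View pics/g2.png

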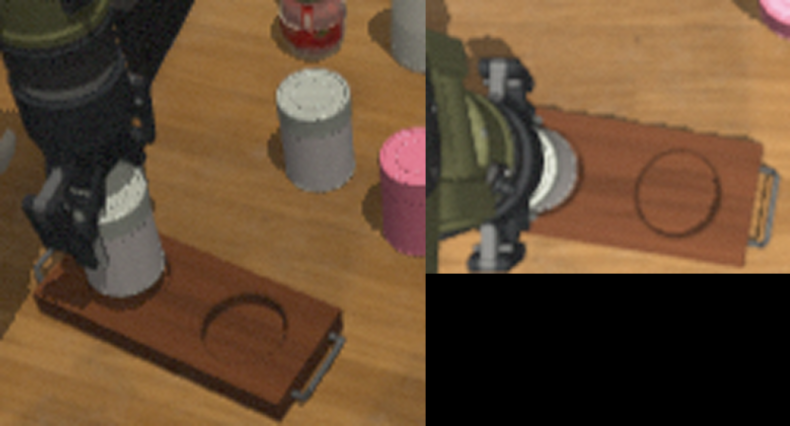

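Tin A weighs about 0.35 kg (3.4–3.6 N), so it is light. It hangs upright just above the left well, with its bottom at about (125,280) in the crop. I'll check its bottom edge against the well in the same camera.

```bash
cat >> h.py <<'E'
def bottom(n,im,box,z,rad=.030):
    from scipy.optimize import least_squares
    x0,y0,x1,y1=box; hsv=cv2.cvtColor(im,cv2.COLOR_RGB2HSV)
    m=np.zeros(im.shape[:2],np.uint8); m[y0:y1,x0:x1]=((hsv[...,1]<75)&(hsv[...,2]>75))[y0:y1,x0:x1]
    m=cv2.morphologyEx(m,cv2.MORPH_OPEN,np.ones((3,3))); c=max(cv2.findContours(m,0,1)[0],key=cv2.contourArea)[:,0]
    xs=np.unique(c[:,0]); px=[(x,c[c[:,0]==x,1].max()+.5) for x in xs if xs[0]+3<=x<=xs[-1]-3]
    g=np.array([ray(n,p,z)[:2] for p in px]); f=lambda p:np.linalg.norm(g-p,axis=1)-rad
    s=least_squares(f,g.mean(0)+[.015,.015],loss="soft_l1",f_scale=.001); print("bottom",s.x,"rms",np.sqrt(np.mean(f(s.x)**2)),xs[[0,-1]],c[:,1].max()); return s.x
E
python3 - <<'E'
from h import *
im=cv2.imread("pics/side0.png")[:,:,::-1].copy()
for b in [(212,180,245,210),(272,190,305,215),(350,210,385,240)]: bottom("side",im,b,0.0)
im=cv2.imread("pics/g2side.png")[:,:,::-1].copy()
p=bottom("side",im,(205,225,242,252),.040)
cv2.imwrite("pics/c.png",zoom(im,185,150,325,290,4,[circ("side",[*p,.04],.03)]))
E
```

```text
bottom [0.63453247 0.19087152] rms 0.000870313701080557 [217 242] 206
bottom [0.66246435 0.03118555] rms 0.0007259697380465762 [279 301] 212
bottom [ 0.64842657 -0.18191063] rms 0.002042844382324267 [357 380] 236
bottom [0.48564572 0.12138271] rms 0.0007743079183656112 [214 238] 247
```

View pics/c.png

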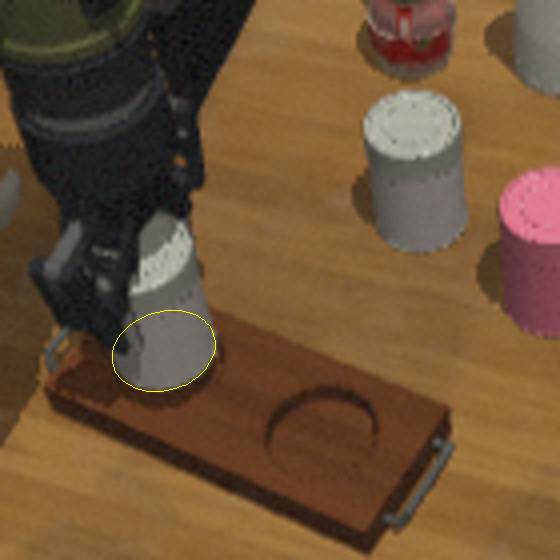

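Request:
drive_tool(series=[{"delta_pos":[5,0,0.5],"spin":0,"fingers":-1},{"delta_pos":[10,0,0.5],"spin":0,"fingers":-1},{"delta_pos":[14,0,0.5],"spin":0,"fingers":-1},{"delta_pos":[18,0,0.5],"spin":0,"fingers":-1},{"delta_pos":[20,0,0.5],"spin":0,"fingers":-1},{"delta_pos":[20,0,0.5],"spin":0,"fingers":-1},{"delta_pos":[20,0,0.5],"spin":0,"fingers":-1}])

```text
t: 5.75
position: [0.4846, 0.1213, 0.0553]
eef_rot: [-0.5, -0.5, 0.5, -0.5]
ft_force: [0.0, -0.6, -3.9]
grip_width: 0.0595
```

Request:
drive_tool(series=[{"delta_pos":[3,0,0],"spin":0,"fingers":-1},{"delta_pos":[6,0,0],"spin":0,"fingers":-1},{"delta_pos":[8,0,0],"spin":0,"fingers":-1},{"delta_pos":[9,0,0],"spin":0,"fingers":-1},{"delta_pos":[10,0,0],"spin":0,"fingers":-1},{"delta_pos":[10,0,0],"spin":0,"fingers":-1},{"delta_pos":[10,0,0],"spin":0,"fingers":-1}])

```text
t: 6.45
position: [0.4846, 0.1213, 0.0468]
eef_rot: [0.5, 0.5, -0.5, 0.5]
ft_force: [-5.1, -1.9, 13.1]
grip_width: 0.0594
```

Request:
drive_tool(series=[{"delta_pos":[-1,0,0],"spin":0,"fingers":-1},{"delta_pos":[-1,0,0],"spin":0,"fingers":-1},{"delta_pos":[-1,0,0],"spin":0,"fingers":0.5},{"delta_pos":[-1,0,0],"spin":0,"fingers":1},{"delta_pos":[-1,0,0],"spin":0,"fingers":1},{"delta_pos":[-1,0,0],"spin":0,"fingers":1},{"delta_pos":[-1,0,0],"spin":0,"fingers":1}])

```text
t: 7.15
position: [0.4846, 0.1213, 0.0462]
eef_rot: [-0.5, -0.5, 0.5, -0.5]
ft_force: [0.5, 0.8, 0.4]
grip_width: 0.085
```

Request:
drive_tool(series=[{"delta_pos":[-15,0,0],"spin":0,"fingers":1},{"delta_pos":[-40,0,0],"spin":0,"fingers":1},{"delta_pos":[-80,0,0],"spin":0,"fingers":1},{"delta_pos":[-125,0,0],"spin":0,"fingers":1},{"delta_pos":[-125,50,26],"spin":0,"fingers":1},{"delta_pos":[-125,173,90],"spin":0,"fingers":1},{"delta_pos":[-125,173,90],"spin":0,"fingers":1},{"delta_pos":[-125,173,90],"spin":0,"fingers":1},{"delta_pos":[-125,173,90],"spin":0,"fingers":1},{"delta_pos":[-125,173,90],"spin":0,"fingers":1}])

```text
t: 8.15
position: [0.6576, 0.0305, 0.1702]
eef_rot: [-0.5, -0.5, 0.501, -0.499]
ft_force: [-0.3, -0.2, 0.3]
grip_width: 0.0855
```

```bash
python3 - <<'E'
from h import *
a=r.snapshot("side"); s=r.read_state(); print(s["position"],s["ft_force"],s["grip_width"])
cv2.imwrite("pics/g3side.png",a[:,:,::-1]); p=bottom("side",a,(205,230,250,275),.026)
cv2.imwrite("pics/g3.png",zoom(a,185,120,345,290,3.5))
E
```

```text
[0.65676457 0.03108618 0.17052535] [-0.2919236   0.8795892   0.74486818] 0.08525774362676827
bottom [0.48430026 0.11883699] rms 0.0007343547727558692 [212 240] 251
```

View pics/g3.png

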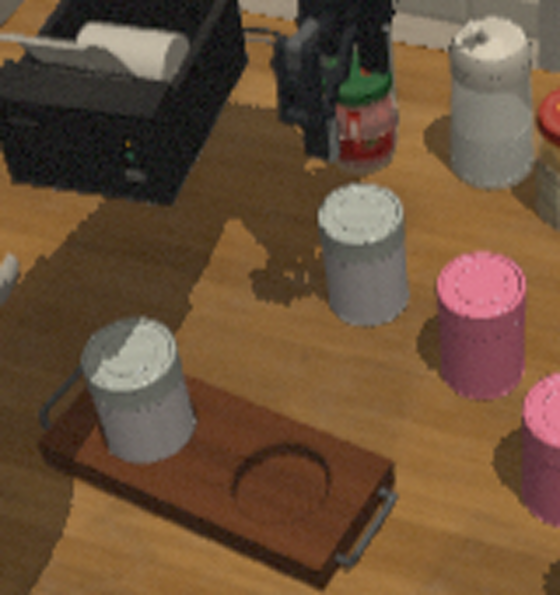

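Tin A stands upright and sunk in the left well (crop about (140,390)). Now to tin B.

Request:
drive_tool(series=[{"delta_pos":[40,0,0],"spin":0,"fingers":1},{"delta_pos":[75,0,0],"spin":0,"fingers":1},{"delta_pos":[105,0,0],"spin":0,"fingers":1},{"delta_pos":[125,0,0],"spin":0,"fingers":1},{"delta_pos":[136,0,0],"spin":0,"fingers":1},{"delta_pos":[136,0,0],"spin":0,"fingers":1},{"delta_pos":[136,0,0],"spin":0,"fingers":-1},{"delta_pos":[136,0,0],"spin":0,"fingers":-1},{"delta_pos":[136,0,0],"spin":0,"fingers":-1},{"delta_pos":[136,0,0],"spin":0,"fingers":-1},{"delta_pos":[136,0,0],"spin":0,"fingers":-1},{"delta_pos":[136,0,0],"spin":0,"fingers":-1}])

```text
t: 9.4
position: [0.6589, 0.0314, 0.0375]
eef_rot: [0.501, 0.499, -0.499, 0.5]
ft_force: [-0.6, 0.7, 6.5]
grip_width: 0.0601
```

Request:
drive_tool(series=[{"delta_pos":[0,0,0],"spin":0,"fingers":-1},{"delta_pos":[0,0,0],"spin":0,"fingers":-1},{"delta_pos":[-10,0,0],"spin":0,"fingers":-1},{"delta_pos":[-25,0,0],"spin":0,"fingers":-1},{"delta_pos":[-45,0,0],"spin":0,"fingers":-1},{"delta_pos":[-60,0,0],"spin":0,"fingers":-1},{"delta_pos":[-70,0,0],"spin":0,"fingers":-1},{"delta_pos":[-70,0,0],"spin":0,"fingers":-1},{"delta_pos":[-70,0,0],"spin":0,"fingers":-1},{"delta_pos":[-70,0,0],"spin":0,"fingers":-1}])

```text
t: 10.4
position: [0.6567, 0.031, 0.1043]
eef_rot: [-0.5, -0.5, 0.501, -0.499]
ft_force: [-0.7, 0.6, -1.9]
grip_width: 0.0599
```

```bash
python3 - <<'E'
from h import *
F=[]
for i in range(6):
    a=r.snapshot("side"); s=r.read_state(); F.append(s["ft_force"])
print(np.mean(F,0),s["position"],s["grip_width"])
E
```

```text
[ 0.02470777  0.25732962 -2.17268551] [0.65721096 0.03109021 0.10478627] 0.05985476187923475
```

Tin B weighs about 0.23 kg, so it is light too. On to the right well.

Request:
drive_tool(series=[{"delta_pos":[0,-25,2],"spin":0,"fingers":-1},{"delta_pos":[0,-60,5],"spin":0,"fingers":-1},{"delta_pos":[0,-100,8],"spin":0,"fingers":-1},{"delta_pos":[0,-140,11],"spin":0,"fingers":-1},{"delta_pos":[0,-170,13],"spin":0,"fingers":-1},{"delta_pos":[0,-189,14.5],"spin":0,"fingers":-1},{"delta_pos":[0,-189,14.5],"spin":0,"fingers":-1},{"delta_pos":[20,-189,14.5],"spin":0,"fingers":-1},{"delta_pos":[29,-189,14.5],"spin":0,"fingers":-1},{"delta_pos":[29,-189,14.5],"spin":0,"fingers":-1},{"delta_pos":[29,-189,14.5],"spin":0,"fingers":-1}])

```text
t: 11.8
position: [0.4689, 0.0168, 0.0763]
eef_rot: [-0.5, -0.5, 0.5, -0.5]
ft_force: [0.3, -1.1, -1.3]
grip_width: 0.0602
```

```bash
python3 - <<'E'
from h import *
Q=[]
for i in range(4):
    a=r.snapshot("side"); s=r.read_state(); Q.append(s["position"])
print(np.mean(Q,0)); p=bottom("side",a,(240,225,290,275),.040)
cv2.imwrite("pics/g4.png",zoom(a,185,160,325,290,4,[circ("side",[*p,.04],.03)]))
E
```

```text
[0.46917402 0.0168436  0.07671419]
bottom [0.47100565 0.01598539] rms 0.0007876882943131629 [252 277] 264
```

View pics/g4.png

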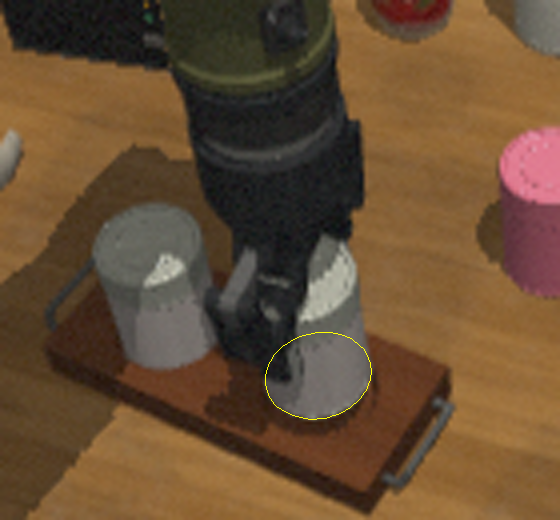

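Request:
drive_tool(series=[{"delta_pos":[5,-1,0],"spin":0,"fingers":-1},{"delta_pos":[10,-1,0],"spin":0,"fingers":-1},{"delta_pos":[14,-1,0],"spin":0,"fingers":-1},{"delta_pos":[18,-1,0],"spin":0,"fingers":-1},{"delta_pos":[21,-1,0],"spin":0,"fingers":-1},{"delta_pos":[21,-1,0],"spin":0,"fingers":-1},{"delta_pos":[21,-1,0],"spin":0,"fingers":-1}])

```text
t: 12.7
position: [0.4674, 0.0168, 0.0552]
eef_rot: [-0.5, -0.5, 0.5, -0.5]
ft_force: [0.7, 0.1, -1.9]
grip_width: 0.0603
```

Request:
drive_tool(series=[{"delta_pos":[3,0,0],"spin":0,"fingers":-1},{"delta_pos":[6,0,0],"spin":0,"fingers":-1},{"delta_pos":[8,0,0],"spin":0,"fingers":-1},{"delta_pos":[9,0,0],"spin":0,"fingers":-1},{"delta_pos":[10,0,0],"spin":0,"fingers":-1},{"delta_pos":[10,0,0],"spin":0,"fingers":-1},{"delta_pos":[10,0,0],"spin":0,"fingers":-1}])

```text
t: 13.4
position: [0.4674, 0.0168, 0.0473]
eef_rot: [0.5, 0.5, -0.5, 0.5]
ft_force: [-9.8, -0.3, 25.9]
grip_width: 0.0601
```

Request:
drive_tool(series=[{"delta_pos":[-2,0,0],"spin":0,"fingers":-1},{"delta_pos":[-2,0,0],"spin":0,"fingers":-1},{"delta_pos":[-2,0,0],"spin":0,"fingers":0.5},{"delta_pos":[-2,0,0],"spin":0,"fingers":1},{"delta_pos":[-2,0,0],"spin":0,"fingers":1},{"delta_pos":[-2,0,0],"spin":0,"fingers":1},{"delta_pos":[-2,0,0],"spin":0,"fingers":1}])

```text
t: 14.1
position: [0.4675, 0.0168, 0.0472]
eef_rot: [-0.5, -0.5, 0.5, -0.5]
ft_force: [-0.6, -0.0, 0.7]
grip_width: 0.0852
```

Request:
drive_tool(series=[{"delta_pos":[-15,0,0],"spin":0,"fingers":1},{"delta_pos":[-40,0,0],"spin":0,"fingers":1},{"delta_pos":[-80,0,0],"spin":0,"fingers":1},{"delta_pos":[-125,0,0],"spin":0,"fingers":1},{"delta_pos":[-125,35,35],"spin":0,"fingers":1},{"delta_pos":[-125,175,197],"spin":0,"fingers":1},{"delta_pos":[-125,175,197],"spin":0,"fingers":1},{"delta_pos":[-125,175,197],"spin":0,"fingers":1},{"delta_pos":[-125,175,197],"spin":0,"fingers":1},{"delta_pos":[-125,175,197],"spin":0,"fingers":1},{"delta_pos":[-125,175,197],"spin":0,"fingers":1},{"delta_pos":[-125,175,197],"spin":0,"fingers":1}])

```text
t: 15.3
position: [0.6416, -0.1801, 0.1716]
eef_rot: [-0.5, -0.5, 0.5, -0.499]
ft_force: [-0.2, -0.0, 0.5]
grip_width: 0.0851
```

```bash
python3 - <<'E'
from h import *
a=r.snapshot("side");b=r.snapshot("top"); s=r.read_state(); print(s["position"],s["grip_width"])
p=bottom("side",a,(205,230,250,275),.026);q=bottom("side",a,(245,230,290,275),.026); print(p-q,np.linalg.norm(p-q))
hsv=cv2.cvtColor(b,cv2.COLOR_RGB2HSV); m=((hsv[...,1]<60)&(hsv[...,2]>150)).astype(np.uint8)
for P in [(.484,.122,.1),(.468,.018,.1)]:
    x,y=proj("top",P).astype(int); k=np.zeros_like(m); k[y-20:y+20,x-20:x+20]=m[y-20:y+20,x-20:x+20]
    c=max(cv2.findContours(k,0,1)[0],key=cv2.contourArea); e=cv2.fitEllipse(cv2.convexHull(c)); print(e,ray("top",e[0],.1))
cv2.imwrite("pics/g5.png",np.hstack([zoom(a,190,160,300,290,3.6),zoom(b,190,190,300,320,3.6)]))
E
```

```text
[ 0.64141134 -0.17928543  0.17229198] 0.08557849260864205
bottom [0.48432936 0.11899965] rms 0.0006256648944533344 [213 239] 251
bottom [0.4679704  0.01514297] rms 0.0016790079841451026 [247 278] 269
[0.01635897 0.10385668] 0.10513717390376874
((225.2858123779297, 264.7328186035156), (24.233383178710938, 26.475419998168945), 101.46744537353516) [0.48455787 0.12381991 0.1       ]
((276.1114807128906, 274.08465576171875), (26.75899314880371, 28.235675811767578), 42.070133209228516) [0.46567774 0.0153226  0.1       ]
```

View pics/g5.png

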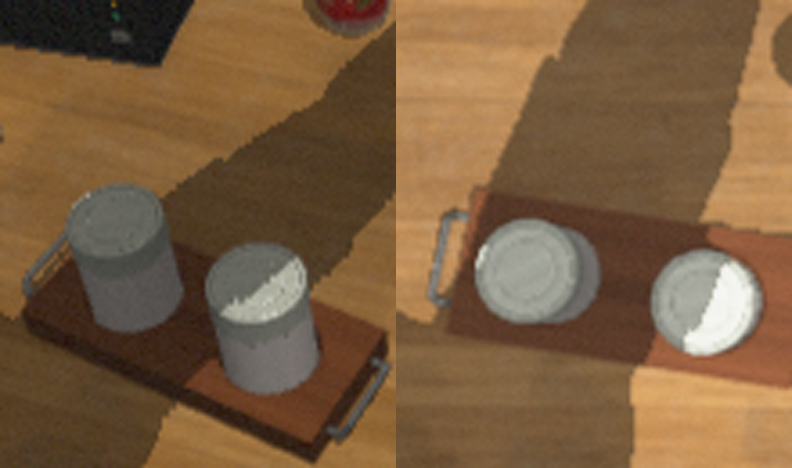

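Both tins stand upright in the wells about 105 mm apart, matching the 106 mm well spacing. Now tin C, with a firmer grip.

Request:
drive_tool(series=[{"delta_pos":[40,1,0.5],"spin":0,"fingers":1},{"delta_pos":[75,1,0.5],"spin":0,"fingers":1},{"delta_pos":[105,1,0.5],"spin":0,"fingers":1},{"delta_pos":[125,1,0.5],"spin":0,"fingers":1},{"delta_pos":[138,1,0.5],"spin":0,"fingers":1},{"delta_pos":[138,1,0.5],"spin":0,"fingers":1},{"delta_pos":[138,1,0.5],"spin":0,"fingers":-1},{"delta_pos":[138,1,0.5],"spin":0,"fingers":-1},{"delta_pos":[138,1,0.5],"spin":0,"fingers":-1},{"delta_pos":[138,1,0.5],"spin":0,"fingers":-1},{"delta_pos":[138,1,0.5],"spin":0,"fingers":-1},{"delta_pos":[138,1,0.5],"spin":0,"fingers":-1}], squeeze=70)

```text
t: 16.6
position: [0.6446, -0.1811, 0.0366]
eef_rot: [0.501, 0.499, -0.5, 0.501]
ft_force: [-1.6, 1.1, 6.1]
grip_width: 0.0595
```

Request:
drive_tool(series=[{"delta_pos":[0,0,0],"spin":0,"fingers":-1},{"delta_pos":[0,0,0],"spin":0,"fingers":-1},{"delta_pos":[-8,0,0],"spin":0,"fingers":-1},{"delta_pos":[-20,0,0],"spin":0,"fingers":-1},{"delta_pos":[-40,0,0],"spin":0,"fingers":-1},{"delta_pos":[-65,0,0],"spin":0,"fingers":-1},{"delta_pos":[-90,0,0],"spin":0,"fingers":-1},{"delta_pos":[-115,0,0],"spin":0,"fingers":-1},{"delta_pos":[-135,0,0],"spin":0,"fingers":-1},{"delta_pos":[-150,0,0],"spin":0,"fingers":-1},{"delta_pos":[-160,0,0],"spin":0,"fingers":-1},{"delta_pos":[-167,0,0],"spin":0,"fingers":-1}])

```text
t: 17.8
position: [0.6432, -0.1809, 0.2022]
eef_rot: [0.5, 0.5, -0.5, 0.5]
ft_force: [0.4, -0.3, -7.4]
grip_width: 0.0594
```

Request:
drive_tool(series=[{"delta_pos":[-10,0,0],"spin":0,"fingers":-1},{"delta_pos":[-10,0,0],"spin":0,"fingers":-1},{"delta_pos":[-10,0,0],"spin":0,"fingers":-1},{"delta_pos":[-10,0,0],"spin":0,"fingers":-1},{"delta_pos":[-10,0,0],"spin":0,"fingers":-1},{"delta_pos":[-10,0,0],"spin":0,"fingers":-1},{"delta_pos":[-10,0,0],"spin":0,"fingers":-1},{"delta_pos":[-10,0,0],"spin":0,"fingers":-1}])

```text
t: 18.6
position: [0.6432, -0.1808, 0.2112]
eef_rot: [-0.5, -0.5, 0.5, -0.5]
ft_force: [0.2, 0.6, -7.8]
grip_width: 0.0595
```

```bash
python3 - <<'E'
from h import *
F=[];Q=[]
for i in range(6):
    a=r.snapshot("side"); s=r.read_state(); F.append(s["ft_force"]);Q.append(s["position"])
print(np.mean(F,0),np.array(Q).round(4),s["grip_width"])
cv2.imwrite("pics/g6.png",zoom(a,190,20,460,290,2.2))
E
```

```text
[-0.45587109 -0.39959583 -7.01622307] [[ 0.6433 -0.1809  0.2112]
 [ 0.6433 -0.1809  0.2113]
 [ 0.6433 -0.1809  0.2113]
 [ 0.6432 -0.1809  0.2113]
 [ 0.6433 -0.1809  0.2113]
 [ 0.6433 -0.1809  0.2113]] 0.059471055562792974
```

View pics/g6.png

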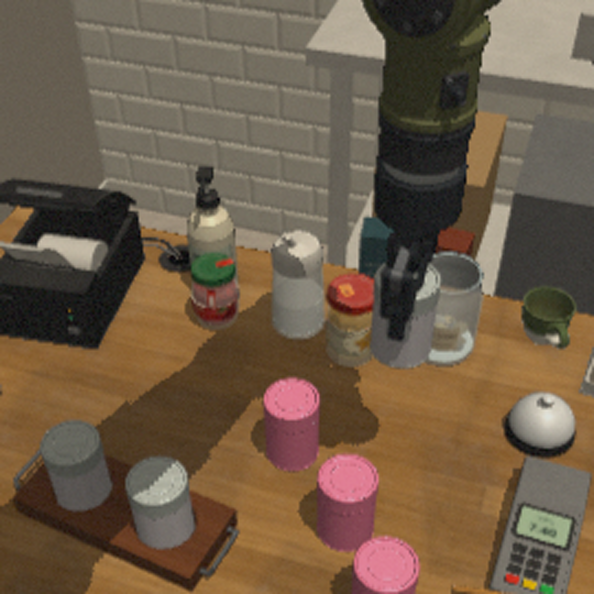

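Tin C weighs about 0.72 kg, so it is the full one. It hangs upright and still with its underside at about 0.175 m, and the other two sit in the tray. Nothing else has moved, so I'm handing in.

```bash
python3 -c "
from plant import r
print(r.job_done()); print(r.read_state()['t'])"
```

```text
the job is handed in; nothing more can be done
None
the job is handed in; nothing more can be done
```

I lifted all three tins and found tin C to be the full one. It is now held upright and still in the gripper, and tins A and B stand in the two wells. The job is handed in; no verdict was reported.

| Tin | Force when lifted | Approx. mass | Where it ended |
|---|---|---|---|
| A | 3.4 N | 0.35 kg | left well, released |
| B | 2.2 N | 0.23 kg | right well, released |
| C | 7.0–7.8 N | 0.72 kg | in the gripper, 70 N squeeze set, underside about 0.175 m up |

- **Placing:** both tins in the tray look upright in the last pictures. The side view puts them 105 mm apart, against 106 mm between the wells. Their seating depth was judged from the floor contact and the arm height on release, and was not measured directly.
- **Holding:** the arm's position stayed within 0.1 mm over the last readings. The last picture shows no sign that the bystanders or the pink look-alikes were moved.
- **Disagreements:** the two cameras differed by 2–4 mm on the wells, partly from inner-wall shading in the side view, so I aimed at their average. My first tray mask in the top view failed and I replaced it with a fit to the well rims.
- **Seating force:** pushing the tins down gave sideways forces of 5 N (A) and 10 N (B). Upward readings were 13 N and 26 N, all well under the limits.

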